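# Make room behind the sealing-washer case and flip its lid open

## Task

Open the larger of the two grey parts cases so that it stays open by itself: the cardboard carton standing close behind it is in the way of the lid, so first push the carton sideways along the bench, to whichever side you like, until it stands wholly beside the space behind the case. Then put a fingertip under the lip along the front of the lid, swing the lid up and push it over past upright, so that it drops back against its stop and gravity keeps it open. Only push, gently and with the fingers: do not grip or pinch anything, do not crush, lift or topple the carton, keep the smaller case shut and leave everything else on the bench where it is.

Things in the scene. Friction and masses are not known exactly. Their poses are not given: they have to be found in the camera images.
- case: the larger case, the one to open: grey moulded plastic, fixed to the bench (it does not slide), 150 mm front to back (its x), 200 mm wide (its y), 86 mm high when shut. Origin at the centre of its underside on the bench. Its x axis points from the front (lip side) to the back (hinge side); y to its left; z up. Its tray part is 55 mm high, the lid above it is a shell 30 mm high with 4 mm walls
- case_hinge (a point): the middle of the lid's hinge axis: at the back of the case, 77 mm behind its origin along the case's x, 55.5 mm above the bench. The axis runs along the case's y
- case_lip (a point): the middle of the lower front edge of the lid's lift lip; it moves with the lid. The lip is a flange along the foot of the lid's front, 172 mm wide (case y), standing out 22 mm from the front wall, 4 mm thick (8 mm from 13 mm in from its edge, where a bead lies on top). Shut, this edge is 97 mm in front of the case's origin and 55.5 mm above the bench, with free space under it down to the bench; it is 174 mm from the hinge axis
- case_lid (a joint): angle of the larger case's lid in rad: 0 shut, grows as the front rises and swings up and back; the stop is at 1.95 (about 112 degrees). A loose hinge with only slight friction: the lid weighs about 0.26 kg, its centre of mass passes over the hinge at about 1.33; let go below that it falls shut, let go clearly beyond it falls back onto the stop. While it opens, the lid's rear edge swings out up to 30 mm behind the hinge, and the open lid leans out up to 90 mm behind it
- carton: the carton in the way: plain cardboard, loose, 65 mm (its x) by 80 mm (its y) by 95 mm high, about 0.35 kg. It stands on the bench close behind the larger case, roughly square to it. Origin at the centre of its underside. It slides with a push of 2 to 4 N, and flat without tipping if pushed at its lower half; over 20 N would crush it
- small_case: the smaller grey case of the same kind, to be left shut: fixed to the bench, 110 mm front to back (its x) by 130 mm wide (its y) by 60 mm high, its lip standing out 12 mm in front. Origin at the centre of its underside
- small_case_lid (a joint): angle of the smaller case's lid in rad, 0 shut; it stays shut
- filter: spin-on fuel filter, painted grey, standing upright, 68 mm across and 78 mm high, loose. Origin at the centre of its underside. Not to be disturbed
- injector: steel fuel injector lying flat, 152 mm long (its x), 26 mm high, with a black plug at one side, loose. Origin on the bench under its middle. Not to be disturbed
- caliper: digital caliper lying flat, 220 mm long (its x), 12 mm high, loose. Origin on the bench under its middle. Not to be disturbed
- tape_roll: roll of packing tape lying flat, 104 mm across, 48 mm high, loose. Origin at the centre of its underside. Not to be disturbed
- blue_box: blue carton, 60 by 120 by 50 mm high, loose. Origin at the centre of its underside. Not to be disturbed
There are look-alikes about, which are no part of the job. Leave any purple look-alike of the small_case alone. Leave any pink look-alike of the carton alone.

How it is judged:
By the outcome, as a careful person would: the job done as asked, in the order asked, and still so for the second after the job is handed in, with the robot touching nothing.
It also fails if it takes over 64 s, if anything falls off the work surface, if the arm or the gripper's body presses on something with over 40 N, if the wrist force passes 120 N, or if a joint passes its speed limit or range.

## Robot

A 6-joint arm with a two-finger parallel gripper is mounted at the origin on the work surface. World frame = base frame: x ahead of the robot, y to its left, z up, the work surface at z = 0. Lengths are in m, angles in rad, forces in N, time in s.
With the tool pointing down it reaches from about 0.3 to 0.775 m from the base axis. Payload 14.6 kg.
Tool frame: the origin (TCP) lies at the very end of the fingers, on their centre line; the grasp point (between the pads) lies 19 mm behind it; z points along the fingers, y is the line along which they close (so a half turn about z gives the same grasp; the last joint's range is limited). The gripper opens to 94 mm and grips with 3 to 60 N. Pads are 16 mm wide; open, the fingers measure 119 mm over their backs; the gripper's body (75 mm by 177 mm) begins 78 mm behind the grasp point.
Start: joints at [1.187, 0.3, 1.521, -0, 1.321, -0.067], TCP at [0.171, 0.523, 0.205] pointing down, gripper open.
Joint ranges: [-3.03, 3.03], [-0.79, 2.21], [0.23, 2.52], [-1.04, 4.18], [0, 3.07], [-2.55, 2.55]. Speed limits (rad/s): [2.22, 2.22, 2.57, 3.14, 3.14, 3.14].

## Interface

Orientations are given as [roll, pitch, yaw] about the fixed x, y, z axes, in that order (R = Rz(yaw) Ry(pitch) Rx(roll)).
In Python, from station import ctrl gives the robot as it stands.
- The arm moves only by the tool move_arm, never from a script. Its argument "targets" is a list of rows, each a list of 6 numbers: the shift along the tool's x, y, z in units of 1000 mm (1.0 is 1000 mm), then the turn, a rotation vector about the tool's x, y, z in units of 30 degrees (1.0 is 30 degrees). In form: [[tx, ty, tz, ax, ay, az], ...]. A call has exactly 5 rows; each row is the pose to reach, as a shift and turn from the pose commanded when the call began, along the tool's axes at that moment; what a row does not reach only later rows make up. A row lasts 1/12 s, in which the tool goes at most 41.7 mm and 7.16 degrees, less where a joint would pass 70% of its speed; a pose out of reach is approached as far as the arm can. A call with a number of a shift or a turn outside -1 to 1 is refused whole. A call with a gripper value outside its range is refused whole. "fingers" is the opening, from -1 (shut) to 1 (fully open), set as the call begins (left out, the last holds). The fingers move at their own pace and stop on an object; "grip_force" is the grip in N (left out, the last holds). Time passes only in rows, so rows that repeat a pose let the fingers close, or fill a call up. It gives the time, the measured TCP pose, the force and the opening at its end, in the units of the state.
- ctrl.get_obs(): the state, without advancing time (a new reading comes with each control period).
- ctrl.camera(name): name is "scene" or "side" or "wrist"; returns the picture (420x560x3 uint8, red, green, blue); there is no depth.
- ctrl.camera_info(name): a dict with "fx", "fy", "cx", "cy" (pixels), "rvec" (rotation vector, rad) and "tvec" (3), from world to camera coordinates, as OpenCV has them. Camera axes: x right, y down, z forward; pixel columns grow to the right and rows downward; lengths in m; the calibration is good to about 2 mm. The wrist camera is an equidistant fisheye: a pixel r from the principal point sees the ray r / f radians off the axis. A picture is of the moment at which its call begins: read the wrist's pose just before it. camera_info takes no time and is no camera call; for the wrist camera it gives the pose at the moment of the call.
- ctrl.hand_in(): hands the job in, once; it reports no verdict.
The state is a dict: "time_s": time; "qpos": joint angles; "joint_vel": joint speeds; "tau": joint torques, N m; "ee_pos": TCP position; "eef_rot": TCP orientation; "force": force on the tool from outside, world axes, zero at the start; "moment": the same for the moment, N m; "grip_width": finger opening in m.
Only numpy, scipy, OpenCV 4.12 (cv2) and the standard library are available. Lean on these libraries where they do the work, as an engineer would, in place of code of your own. Each camera call takes 0.05 s, during which the arm holds its last target. There are 200 camera calls.

## Working session

There is one attempt and no reset: what is moved stays moved. The work goes in short steps, Python scripts to look and compute and a tool call to move; the robot and the scene stay as the last step left them, time stands still between calls to the robot, and variables do not carry over. Pictures are saved under pics/ and viewed, on a budget of 10 in all, crops included, one or two more only if the job needs it, and the job is handed in when it is done.

Besides the shell and the picture viewer there is one more tool, called after "Emit:" by a JSON object that holds its "op" and its "data". move_arm: Moves the arm, as the interface text tells. Shifts and turns lie within -1 to 1; 1 stands for 1000 mm of shift or 30 degrees of turn. Its arguments: {"type":"object","properties":{"targets":{"type":"array"},"fingers":{"type":"number"},"grip_force":{"type":"number"}},"required":["targets"]}

```bash
ls; mkdir -p pics; python3 - <<'E'
from station import ctrl
import cv2,numpy as np
for n in("scene","side"):
    im=ctrl.camera(n); cv2.imwrite(f"pics/{n}0.png",im[:,:,::-1]); i=ctrl.camera_info(n)
    print(n,{k:np.round(v,4).tolist() for k,v in i.items() if k!='name'})
o=ctrl.get_obs(); print(o)
E
```

```text
pics
scene {'fx': 379.1668, 'fy': 379.1668, 'cx': 276.113, 'cy': 209.6001, 'rvec': [2.1467, 0.64, -0.3018], 'tvec': [-0.4136, -0.111, 1.4035]}
side {'fx': 425.794, 'fy': 425.794, 'cx': 281.3479, 'cy': 207.1333, 'rvec': [0.1654, -2.8508, 1.2303], 'tvec': [0.4628, 0.0902, 1.0874]}
{'time_s': 0.1, 'qpos': array([ 1.18736257e+00,  3.00412414e-01,  1.52151145e+00,  3.30460499e-06,
        1.32069789e+00, -6.66114532e-02]), 'joint_vel': array([-0.00068686, -0.00146692, -0.00353988,  0.00066565,  0.00025625,
        0.00162987]), 'tau': array([ 1.06934956e-03, -5.32640398e+01, -3.53285301e+01,  7.09318346e-02,
        2.33897078e-02, -1.25932884e-04]), 'ee_pos': array([0.17127258, 0.52240809, 0.20494797]), 'eef_rot': array([-3.14056604e+00, -7.16934852e-05,  2.82476949e+00]), 'force': array([ 0.76694119, -0.16276152,  0.77889074]), 'moment': array([-0.0588959 , -0.00682448,  0.00557334]), 'grip_width': 0.09395077917976799}
```

View pics/scene0.png

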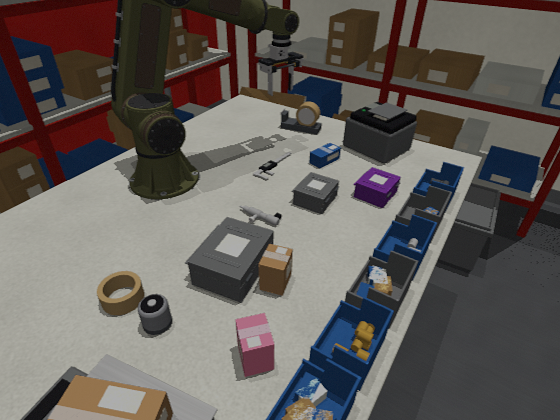

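View pics/side0.png

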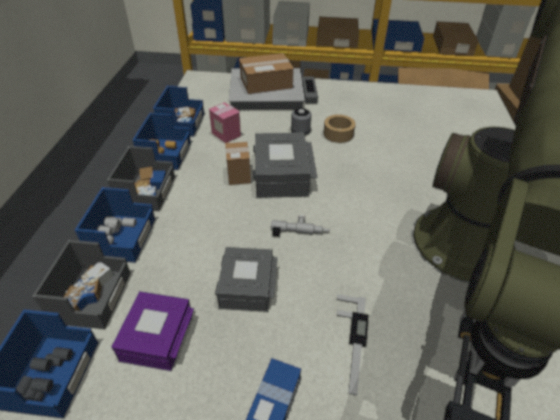

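The scene view shows the large case around (230,255), the carton at (275,268), the injector at (262,213), the small case at (316,190) and the pink look-alike at (255,345). In the side view, the case is at (283,165) and the carton at (238,163). I'll enlarge both to read the corners.

```bash
python3 - <<'E'
import cv2,numpy as np
a=cv2.imread("pics/scene0.png")[205:305,180:305]; b=cv2.imread("pics/side0.png")[122:202,215:325]
def z(p,x0,y0,w):
    s=w/p.shape[1]; q=cv2.resize(p,None,fx=s,fy=s,interpolation=cv2.INTER_CUBIC); q=cv2.convertScaleAbs(q,alpha=1.5,beta=15)
    for x in range((x0+9)//10*10,x0+p.shape[1],10):
        cv2.line(q,(int((x-x0+.5)*s),0),(int((x-x0+.5)*s),6),(0,0,255),1); cv2.putText(q,str(x),(int((x-x0+.5)*s)-10,18),0,.35,(0,0,255))
    for y in range((y0+9)//10*10,y0+p.shape[0],10):
        cv2.line(q,(0,int((y-y0+.5)*s)),(6,int((y-y0+.5)*s)),(0,0,255),1); cv2.putText(q,str(y),(8,int((y-y0+.5)*s)+4),0,.35,(0,0,255))
    return q
A=z(a,180,205,400);B=z(b,215,122,400)
h=max(A.shape[0],B.shape[0]); o=np.zeros((h,800,3),np.uint8); o[:A.shape[0],:400]=A;o[:B.shape[0],400:]=B
cv2.imwrite("pics/crop1.png",o)
E
cat > h.py <<'E'
import cv2,numpy as np
from station import ctrl
def ray(n,u,v):
    i=ctrl.camera_info(n);R=cv2.Rodrigues(np.array(i['rvec'],float))[0];t=np.array(i['tvec'],float)
    d=R.T@np.array([(u-i['cx'])/i['fx'],(v-i['cy'])/i['fy'],1]);return -R.T@t,d
def onz(n,u,v,z):
    c,d=ray(n,u,v);return (c+d*(z-c[2])/d[2])
def proj(n,P):
    i=ctrl.camera_info(n);K=np.array([[i['fx'],0,i['cx']],[0,i['fy'],i['cy']],[0,0,1.]])
    return cv2.projectPoints(np.atleast_2d(np.array(P,float)),np.array(i['rvec'],float),np.array(i['tvec'],float),K,None)[0][:,0]
E
```

```text
(no output)
```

View pics/crop1.png

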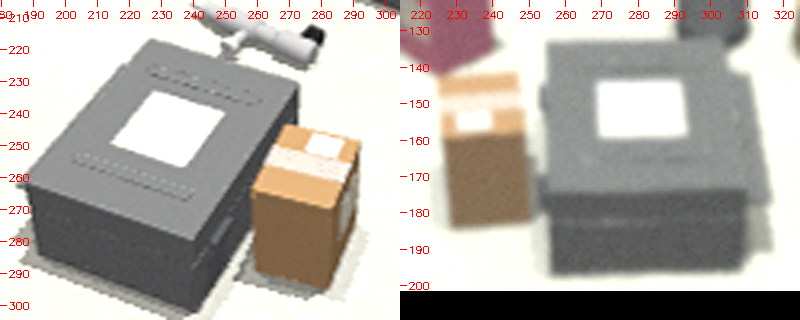

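The crop shows the lid top and carton top corners clearly in both views. Case lip is on the robot side (-x side), the hinge side faces the carton (+x). Now cast rays.

```bash
python3 - <<'E'
from h import *
D={('scene','lid',.086):[(226.4,217),(272.9,230.1),(240.1,279.8),(188.2,262.6)],('side','lid',.086):[(303.3,132.5),(254.9,133),(253.3,174.6),(309.4,173.8)],
('scene','carton',.095):[(268.6,243.2),(292,247.6),(282.9,269.2),(258.2,262.3)],('side','carton',.095):[(225.8,142.1),(247.5,141.3),(248.9,158.1),(227.2,158.9)],
('side','bot',0):[(255.8,196.9),(308.6,196),(228.8,184.5),(250.3,182.6)],('scene','bot',0):[(240.1,302),(282,296.4),(259.2,290.7)]}
for k,v in D.items():
    P=np.array([onz(k[0],*p,k[2])[:2] for p in v]); print(k,P.round(3).tolist(),P.mean(0).round(3))
    if len(v)==4:
        e=np.roll(P,-1,0)-P; print('   len',np.linalg.norm(e,axis=1).round(3),'ang',np.degrees(np.arctan2(e[:,1],e[:,0])).round(1))
# approx others ground
for n,l in (('scene',[('filter',155,315,.04),('tape',120,292,.024),('inj',262,214,.013),('pink',255,365,.0),('smallcase',317,192,.03)]),('side',[('filter',301,122,.04),('tape',339,128,.024),('inj',300,228,.013),('small',246,275,.03)])):
    for a,u,v,z in l: print(n,a,onz(n,u,v,z).round(3))
E
```

```text
('scene', 'lid', 0.086) [[0.404, -0.128], [0.547, -0.103], [0.582, -0.298], [0.44, -0.324]] [ 0.493 -0.213]
   len [0.146 0.199 0.145 0.199] ang [  10.1  -79.9 -169.7  100.4]
('side', 'lid', 0.086) [[0.435, -0.318], [0.58, -0.297], [0.553, -0.1], [0.404, -0.122]] [ 0.493 -0.209]
   len [0.146 0.199 0.151 0.199] ang [   8.5   97.7 -171.5  -81.1]
('scene', 'carton', 0.095) [[0.572, -0.162], [0.632, -0.142], [0.653, -0.22], [0.59, -0.234]] [ 0.612 -0.189]
   len [0.063 0.08  0.065 0.074] ang [  18.1  -74.9 -167.6  103.5]
('side', 'carton', 0.095) [[0.654, -0.226], [0.592, -0.238], [0.575, -0.159], [0.634, -0.147]] [ 0.614 -0.192]
   len [0.063 0.081 0.06  0.081] ang [-168.9  102.4   10.8  -75.5]
('side', 'bot', 0) [[0.55, -0.106], [0.402, -0.129], [0.637, -0.15], [0.576, -0.166]] [ 0.541 -0.138]
   len [0.15  0.235 0.063 0.065] ang [-171.4   -5.2 -165.   113.1]
('scene', 'bot', 0) [[0.577, -0.298], [0.655, -0.224], [0.596, -0.241]] [ 0.609 -0.254]
scene filter [ 0.457 -0.46   0.04 ]
scene tape [ 0.32  -0.453  0.024]
scene inj [0.427 0.017 0.013]
scene pink [ 0.707 -0.416  0.   ]
scene smallcase [0.527 0.204 0.03 ]
side filter [ 0.45 -0.45  0.04]
side tape [ 0.323 -0.455  0.024]
side inj [0.416 0.012 0.013]
side small [0.526 0.191 0.03 ]
```

```bash
cat >> h.py <<'E'
from scipy.spatial.transform import Rotation as Ro
C0=np.array([.493,-.211,0]);YAW=np.radians(9.3)
Rc=Ro.from_euler('z',YAW)
def case(p): return C0+Rc.apply(np.array(p,float))
def tocase(P): return Rc.inv().apply(np.array(P)-C0)
def down(yawdeg,tilt=0): # tilt: about tool y, deg
    return Ro.from_euler('xyz',[np.pi,0,np.radians(yawdeg)])*Ro.from_euler('y',tilt,degrees=True)
def cur():
    o=ctrl.get_obs();return o['ee_pos'],Ro.from_euler('xyz',o['eef_rot']),o
def row(P,R,base=None):
    p,r=base if base else cur()[:2]
    return np.r_[r.inv().apply(np.array(P)-p),(r.inv()*R).as_rotvec()/np.radians(30)].round(4).tolist()
E
python3 - <<'E'
from h import *
T=case([.124,-.088,.2]);print(T,row(T,down(99.3)))
for u,v in((275,231),(328,231),(300,218)): print(onz('side',u,v,.013).round(3))
E
```

```text
[ 0.62959125 -0.27780443  0.2       ] [-0.6848, -0.6176, 0.0055, -0.0018, 0.0009, 2.0849]
[0.479 0.031 0.013]
[0.344 0.014 0.013]
[ 0.419 -0.024  0.013]
```

Emit:
{"op": "move_arm", "data": {"targets": [[-0.035, -0.031, 0, 0, 0, 0], [-0.07, -0.062, 0, 0, 0, 0], [-0.105, -0.093, 0, 0, 0, 0], [-0.137, -0.1235, 0, 0, 0, 0], [-0.137, -0.1235, 0, 0, 0, 0]], "fingers": -0.6}}

```text
time_s: 0.52
ee_pos: [0.2642, 0.3594, 0.2053]
eef_rot: [-3.141, 0.0, 2.823]
force: [-0.1, -0.2, 0.1]
grip_width: 0.0641
```

Emit:
{"op": "move_arm", "data": {"targets": [[-0.035, -0.031, 0, 0, 0, 0], [-0.07, -0.062, 0, 0, 0, 0], [-0.105, -0.093, 0, 0, 0, 0], [-0.137, -0.1235, 0, 0, 0, 0], [-0.137, -0.1235, 0, 0, 0, 0]]}}

```text
time_s: 0.93
ee_pos: [0.3559, 0.1993, 0.2054]
eef_rot: [-3.141, 0.0, 2.823]
force: [0.4, 0.7, 0.4]
grip_width: 0.0305
```

Emit:
{"op": "move_arm", "data": {"targets": [[-0.035, -0.031, 0, 0, 0, 0], [-0.07, -0.062, 0, 0, 0, 0], [-0.105, -0.093, 0, 0, 0, 0], [-0.137, -0.1235, 0, 0, 0, 0], [-0.137, -0.1235, 0, 0, 0, 0]]}}

```text
time_s: 1.35
ee_pos: [0.4477, 0.0389, 0.2052]
eef_rot: [-3.141, 0.0, 2.822]
force: [-0.3, 0.2, -0.5]
grip_width: 0.0186
```

Emit:
{"op": "move_arm", "data": {"targets": [[-0.035, -0.031, 0, 0, 0, 0], [-0.07, -0.062, 0, 0, 0, 0], [-0.105, -0.093, 0, 0, 0, 0], [-0.137, -0.1235, 0, 0, 0, 0], [-0.137, -0.1235, 0, 0, 0, 0]]}}

```text
time_s: 1.77
ee_pos: [0.5392, -0.1214, 0.2046]
eef_rot: [-3.141, -0.001, 2.822]
force: [0.5, 0.3, 0.3]
grip_width: 0.0187
```

Emit:
{"op": "move_arm", "data": {"targets": [[-0.035, -0.031, 0, 0, 0, 0], [-0.07, -0.062, 0, 0, 0, 0], [-0.105, -0.093, 0, 0, 0, 0], [-0.137, -0.1235, 0, 0, 0, 0], [-0.137, -0.1235, 0, 0, 0, 0]]}}

```text
time_s: 2.18
ee_pos: [0.6304, -0.2815, 0.2039]
eef_rot: [-3.141, -0.001, 2.823]
force: [-0.4, 0.5, 0.6]
grip_width: 0.0189
```

Emit:
{"op": "move_arm", "data": {"targets": [[0, 0, 0, 0, 0, 0.2], [0, 0, 0, 0, 0, 0.4], [0, 0, 0, 0, 0, 0.6], [0, 0, 0, 0, 0, 0.8], [0, 0, 0, 0, 0, 1.0]]}}

```text
time_s: 2.6
ee_pos: [0.6297, -0.2775, 0.2048]
eef_rot: [-3.141, -0.001, 2.296]
force: [0.0, -0.0, -0.6]
grip_width: 0.019
```

Emit:
{"op": "move_arm", "data": {"targets": [[0, 0, 0, 0, 0, 0.2], [0, 0, 0, 0, 0, 0.4], [0, 0, 0, 0, 0, 0.6], [0, 0, 0, 0, 0, 0.8], [0, 0, 0, 0, 0, 1.0]]}}

```text
time_s: 3.02
ee_pos: [0.6297, -0.2775, 0.2049]
eef_rot: [-3.141, -0.001, 1.772]
force: [0.5, -0.2, -0.9]
grip_width: 0.0186
```

```bash
python3 - <<'E'
from h import *
p,r,o=cur();print(o['time_s'],p,o['eef_rot'],o['grip_width'],o['force'],o['qpos'])
for z in(.2,.028):
  T=case([.124,-.088,z]);print(T,row(T,down(99.3)))
im=ctrl.camera('wrist');cv2.imwrite('pics/w1.png',im[:,:,::-1])
E
```

```text
3.0167 [ 0.62974344 -0.27748057  0.20489651] [-3.14085322e+00 -6.17467583e-04  1.77241053e+00] 0.01864992032432671 [ 0.45385514 -0.19679152 -0.92512073] [-4.68249984e-01  6.22286619e-01  1.05981073e+00  2.50899620e-05
  1.46045833e+00 -6.69867189e-01]
[ 0.62959125 -0.27780443  0.2       ] [-0.0003, -0.0002, 0.0049, -0.0014, -0.0012, 0.0751]
[ 0.62959125 -0.27780443  0.028     ] [-0.0004, -0.0001, 0.1769, -0.0014, -0.0012, 0.0751]
```

View pics/w1.png

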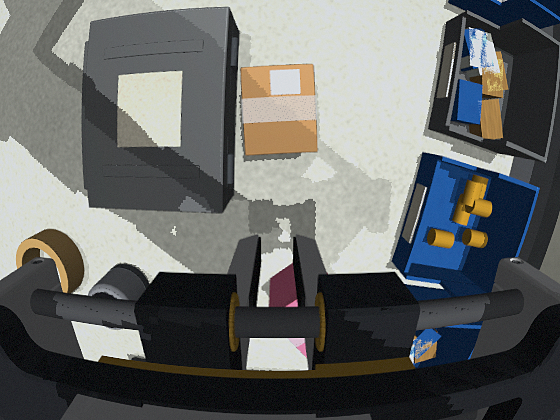

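The wrist view shows the carton at columns 240–317, with its near face at about row 157. The fingers are lined up with it at 245–320, and the bench below them is free. Descend next.

Emit:
{"op": "move_arm", "data": {"targets": [[0, 0, 0.035, 0, 0, 0.075], [0, 0, 0.07, 0, 0, 0.075], [0, 0, 0.105, 0, 0, 0.075], [0, 0, 0.14, 0, 0, 0.075], [0, 0, 0.176, 0, 0, 0.075]]}}

```text
time_s: 3.48
ee_pos: [0.6296, -0.2774, 0.0278]
eef_rot: [-3.141, -0.0, 1.741]
force: [-0.2, -0.6, -0.1]
grip_width: 0.0185
```

Emit:
{"op": "move_arm", "data": {"targets": [[0.005, 0, 0, 0, 0, 0], [0.01, 0, 0, 0, 0, 0], [0.015, 0, 0, 0, 0, 0], [0.02, 0, 0, 0, 0, 0], [0.025, 0, 0, 0, 0, 0]]}}

```text
time_s: 3.9
ee_pos: [0.6267, -0.2526, 0.032]
eef_rot: [3.139, 0.002, 1.739]
force: [-0.3, 0.3, 0.1]
grip_width: 0.0186
```

Emit:
{"op": "move_arm", "data": {"targets": [[0.005, 0, 0, 0, 0, 0], [0.01, 0, 0, 0, 0, 0], [0.015, 0, 0, 0, 0, 0], [0.02, 0, 0, 0, 0, 0], [0.025, 0, 0, 0, 0, 0]]}}

```text
time_s: 4.32
ee_pos: [0.6216, -0.2283, 0.03]
eef_rot: [3.141, 0.001, 1.738]
force: [-0.6, -4.3, 2.9]
grip_width: 0.0189
```

Emit:
{"op": "move_arm", "data": {"targets": [[0.006, 0, 0, 0, 0, 0], [0.012, 0, 0, 0, 0, 0], [0.018, 0, 0, 0, 0, 0], [0.024, 0, 0, 0, 0, 0], [0.03, 0, 0, 0, 0, 0]]}}

```text
time_s: 4.73
ee_pos: [0.6168, -0.1985, 0.0298]
eef_rot: [3.141, 0.001, 1.738]
force: [1.3, -5.9, 3.9]
grip_width: 0.0189
```

Emit:
{"op": "move_arm", "data": {"targets": [[0.006, 0, 0, 0, 0, 0], [0.012, 0, 0, 0, 0, 0], [0.018, 0, 0, 0, 0, 0], [0.024, 0, 0, 0, 0, 0], [0.03, 0, 0, 0, 0, 0]]}}

```text
time_s: 5.15
ee_pos: [0.6118, -0.1689, 0.0299]
eef_rot: [3.141, 0.001, 1.738]
force: [1.5, -4.3, 4.5]
grip_width: 0.0188
```

```bash
python3 - <<'E'
from h import *
p,r,o=cur();print(o['time_s'],p,o['eef_rot'],o['force'],tocase(p))
im=ctrl.camera('wrist');cv2.imwrite('pics/w2.png',im[:,:,::-1])
E
```

```text
5.15 [ 0.61177219 -0.16888605  0.02985673] [3.14061558e+00 7.26987132e-04 1.73809529e+00] [ 1.47353361 -4.30467126  4.51391686] [0.12401679 0.02236636 0.02985673]
```

View pics/w2.png

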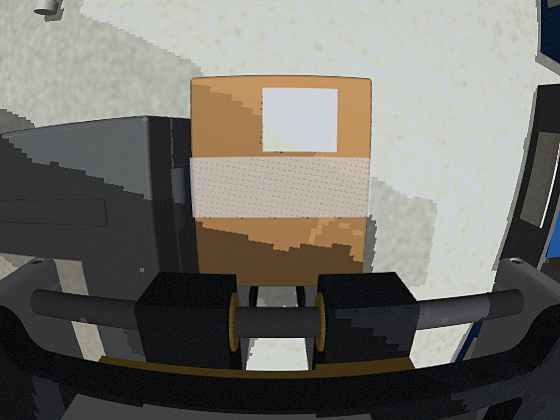

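The carton (columns 190–370, rows 75–285) slides square against the fingers, and the case is at the left. Vertical force is about 4 N and it stays flat. I'll continue 0.1 m more.

Emit:
{"op": "move_arm", "data": {"targets": [[0.006, 0, 0, 0, 0, 0], [0.012, 0, 0, 0, 0, 0], [0.018, 0, 0, 0, 0, 0], [0.024, 0, 0, 0, 0, 0], [0.03, 0, 0, 0, 0, 0]]}}

```text
time_s: 5.62
ee_pos: [0.6067, -0.1393, 0.0297]
eef_rot: [3.141, 0.0, 1.738]
force: [0.3, -4.1, 4.2]
grip_width: 0.0189
```

Emit:
{"op": "move_arm", "data": {"targets": [[0.006, 0, 0, 0, 0, 0], [0.012, 0, 0, 0, 0, 0], [0.018, 0, 0, 0, 0, 0], [0.024, 0, 0, 0, 0, 0], [0.03, 0, 0, 0, 0, 0]]}}

```text
time_s: 6.03
ee_pos: [0.6016, -0.1097, 0.0297]
eef_rot: [3.141, 0.0, 1.738]
force: [1.4, -4.5, 4.4]
grip_width: 0.0187
```

Emit:
{"op": "move_arm", "data": {"targets": [[0.006, 0, 0, 0, 0, 0], [0.012, 0, 0, 0, 0, 0], [0.018, 0, 0, 0, 0, 0], [0.024, 0, 0, 0, 0, 0], [0.03, 0, 0, 0, 0, 0]]}}

```text
time_s: 6.45
ee_pos: [0.5966, -0.0801, 0.0296]
eef_rot: [3.141, 0.0, 1.738]
force: [0.7, -5.8, 4.2]
grip_width: 0.0187
```

Emit:
{"op": "move_arm", "data": {"targets": [[0.004, 0, 0, 0, 0, 0], [0.007, 0, 0, 0, 0, 0], [0.01, 0, 0, 0, 0, 0], [0.013, 0, 0, 0, 0, 0], [0.015, 0, 0, 0, 0, 0]]}}

```text
time_s: 6.87
ee_pos: [0.5941, -0.0655, 0.0296]
eef_rot: [3.141, 0.0, 1.738]
force: [0.9, -4.8, 4.5]
grip_width: 0.019
```

Emit:
{"op": "move_arm", "data": {"targets": [[-0.008, 0, 0, 0, 0, 0], [-0.018, 0, 0, 0, 0, 0], [-0.03, 0, 0, 0, 0, 0], [-0.045, 0, 0, 0, 0, 0], [-0.06, 0, 0, 0, 0, 0]]}}

```text
time_s: 7.28
ee_pos: [0.6041, -0.1265, 0.0292]
eef_rot: [-3.141, -0.0, 1.738]
force: [0.1, 0.1, 0.4]
grip_width: 0.0181
```

Emit:
{"op": "move_arm", "data": {"targets": [[0, 0, -0.035, 0, 0, 0], [0, 0, -0.07, 0, 0, 0], [0, 0, -0.105, 0, 0, 0], [0, 0, -0.14, 0, 0, 0], [0, 0, -0.17, 0, 0, 0]], "fingers": -1}}

```text
time_s: 7.7
ee_pos: [0.6041, -0.1262, 0.202]
eef_rot: [3.14, 0.0, 1.737]
force: [-0.5, -0.4, 0.1]
grip_width: 0.0002
```

```bash
python3 - <<'E'
from h import *
p,r,o=cur();print(o['time_s'],p,o['eef_rot'],o['force'],tocase(p),o['qpos'])
im=ctrl.camera('scene');cv2.imwrite('pics/s2.png',cv2.resize(im[140:350,120:400,::-1],None,fx=2.8,fy=2.8,interpolation=cv2.INTER_CUBIC))
cv2.imwrite('pics/s2f.png',im[:,:,::-1])
# above the lid front, yaw 9.3
for T in (case([-.17,0,.2]),case([-.17,0.03,.2])): print(T,row(T,r))
E
```

```text
7.7 [ 0.60408578 -0.12621684  0.20200558] [3.14046201e+00 4.57530862e-04 1.73730557e+00] [-0.51382926 -0.41405201  0.14838603] [0.12332692 0.06571686 0.20200558] [-2.65342306e-01  4.52767898e-01  1.32041714e+00  5.89240716e-05
  1.36718928e+00 -4.31863685e-01]
[ 0.32523453 -0.23847265  0.2       ] [-0.0637, -0.2953, 0.006, 0.0139, 0.0064, 0.0002]
[ 0.32038641 -0.20886698  0.2       ] [-0.0337, -0.2952, 0.0058, 0.0139, 0.0064, 0.0002]
```

View pics/s2.png

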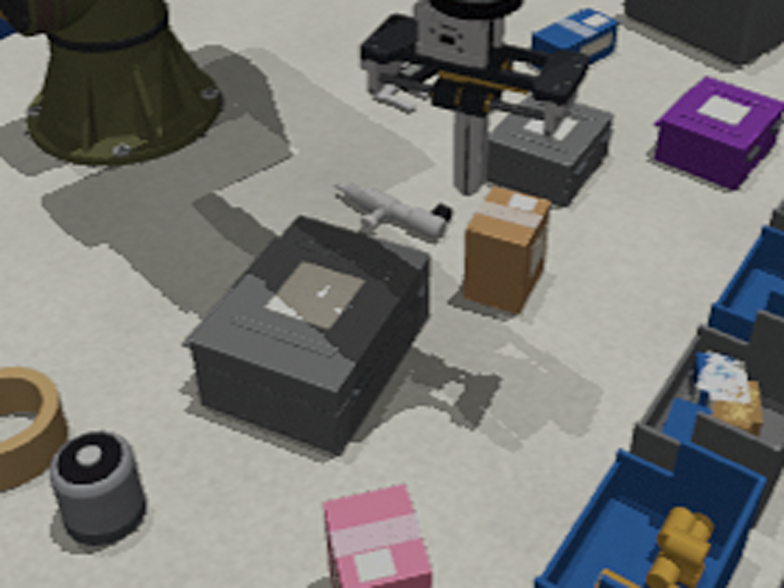

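The scene view shows the carton standing upright, clear of the injector and to the left of the case. The finger stopped at case y 0.127, so the carton's near face is at about 0.135, past the case edge at 0.10. Next, move round to the front with the fingers shut.

Emit:
{"op": "move_arm", "data": {"targets": [[-0.005, -0.033, 0, 0, 0, 0], [-0.01, -0.066, 0, 0, 0, 0], [-0.014, -0.099, 0, 0, 0, 0], [-0.018, -0.132, 0, 0, 0, 0], [-0.018, -0.132, 0, 0, 0, 0]]}}

```text
time_s: 8.17
ee_pos: [0.4732, -0.1665, 0.1994]
eef_rot: [-3.141, -0.0, 1.736]
force: [0.8, 0.5, 0.3]
grip_width: 0.0007
```

Emit:
{"op": "move_arm", "data": {"targets": [[-0.005, -0.033, 0, 0, 0, 0], [-0.01, -0.066, 0, 0, 0, 0], [-0.014, -0.099, 0, 0, 0, 0], [-0.018, -0.132, 0, 0, 0, 0], [-0.018, -0.132, 0, 0, 0, 0]]}}

```text
time_s: 8.58
ee_pos: [0.3465, -0.2058, 0.1996]
eef_rot: [-3.141, 0.0, 1.736]
force: [-1.1, 0.7, 0.5]
grip_width: 0.0006
```

Emit:
{"op": "move_arm", "data": {"targets": [[0, 0, 0, 0, 0, 0.2], [0, 0, 0, 0, 0, 0.4], [0, 0, 0, 0, 0, 0.6], [0, 0, 0, 0, 0, 0.8], [0, 0, 0, 0, 0, 1.0]]}}

```text
time_s: 9.0
ee_pos: [0.3502, -0.205, 0.1995]
eef_rot: [3.141, -0.0, 1.209]
force: [1.1, 0.7, -0.1]
grip_width: 0.0006
```

Emit:
{"op": "move_arm", "data": {"targets": [[0, 0, 0, 0, 0, 0.2], [0, 0, 0, 0, 0, 0.4], [0, 0, 0, 0, 0, 0.6], [0, 0, 0, 0, 0, 0.8], [0, 0, 0, 0, 0, 1.0]]}}

```text
time_s: 9.42
ee_pos: [0.3502, -0.2049, 0.1995]
eef_rot: [3.142, -0.0, 0.685]
force: [-1.2, -0.0, -0.0]
grip_width: 0.0004
```

Emit:
{"op": "move_arm", "data": {"targets": [[0, 0, 0, 0, 0, 0.2], [0, 0, 0, 0, 0, 0.4], [0, 0, 0, 0, 0, 0.6], [0, 0, 0, 0, 0, 0.8], [0, 0, 0, 0, 0, 1.0]]}}

```text
time_s: 9.83
ee_pos: [0.3502, -0.205, 0.1995]
eef_rot: [-3.142, -0.0, 0.162]
force: [0.8, 0.5, 0.4]
grip_width: 0.0004
```

Emit:
{"op": "move_arm", "data": {"targets": [[0, 0, 0, 0, 0.15, 0], [0, 0, 0, 0, 0.3, 0], [0, 0, 0, 0, 0.45, 0], [0, 0, 0, 0, 0.6, 0], [0, 0, 0, 0, 0.67, 0]]}}

```text
time_s: 10.25
ee_pos: [0.3497, -0.2051, 0.1996]
eef_rot: [3.141, -0.355, 0.166]
force: [-0.2, 0.0, 0.4]
grip_width: 0.0005
```

```bash
python3 - <<'E'
from h import *
p,r,o=cur();print(o['time_s'],p,o['eef_rot'],tocase(p),o['qpos'].round(3))
T=case([-.14,.03,.2]);print(row(T,down(9.3,20)))
E
```

```text
10.25 [ 0.34974345 -0.2051132   0.1996203 ] [ 3.14077714 -0.3552523   0.16640873] [-0.14042222  0.02896023  0.1996203 ] [-0.818 -0.172  2.078  0.338  1.058  0.446]
[0.0005, -0.001, -0.0002, -0.0011, -0.0118, 0.0073]
```

Emit:
{"op": "move_arm", "data": {"targets": [[-0.007, 0, 0.019, 0, 0.11, 0], [-0.014, 0, 0.038, 0, 0.23, 0], [-0.02, 0, 0.056, 0, 0.34, 0], [-0.027, 0, 0.075, 0, 0.45, 0], [-0.034, 0, 0.094, 0, 0.57, 0]]}}

```text
time_s: 10.67
ee_pos: [0.3503, -0.2055, 0.0999]
eef_rot: [3.139, -0.649, 0.168]
force: [0.8, 0.9, 0.5]
grip_width: 0.0004
```

```bash
python3 - <<'E'
from h import *
p,r,o=cur();print(o['time_s'],p,o['eef_rot'],tocase(p),o['qpos'].round(3))
for th in(37,40,43):
  for T in ([-.13,.03,.03],[-.118,.03,.032]):print(th,row(case(T),down(9.3,th)))
E
```

```text
10.6667 [ 0.35027767 -0.205482    0.09994218] [ 3.13871228 -0.64930416  0.16752432] [-0.13995461  0.02850994  0.09994218] [-1.01  -0.02   2.323  0.908  0.786 -0.254]
37 [-0.0344, -0.0016, 0.0617, -0.0005, -0.0068, 0.0079]
37 [-0.0236, -0.0016, 0.0674, -0.0005, -0.0068, 0.0079]
40 [-0.0344, -0.0016, 0.0617, -0.0007, 0.0932, 0.0079]
40 [-0.0236, -0.0016, 0.0674, -0.0007, 0.0932, 0.0079]
43 [-0.0344, -0.0016, 0.0617, -0.0009, 0.1932, 0.0079]
43 [-0.0236, -0.0016, 0.0674, -0.0009, 0.1932, 0.0079]
```

Emit:
{"op": "move_arm", "data": {"targets": [[-0.008, 0, 0.014, 0, 0, 0], [-0.016, -0.001, 0.028, 0, 0, 0], [-0.022, -0.0015, 0.042, 0, 0, 0], [-0.028, -0.0015, 0.056, 0, 0, 0], [-0.032, -0.0015, 0.067, 0, 0, 0]]}}

```text
time_s: 11.08
ee_pos: [0.3648, -0.201, 0.0264]
eef_rot: [-3.141, -0.646, 0.167]
force: [-0.4, -1.1, -0.3]
grip_width: 0.0003
```

```bash
python3 - <<'E'
from h import *
p,r,o=cur();print(o['time_s'],p,o['eef_rot'],tocase(p),o['qpos'].round(3),o['force'])
print(row(case([-.093,.03,.027]),down(9.3,37)))
for n in('side','wrist'):
  im=ctrl.camera(n)[:,:,::-1];cv2.imwrite(f'pics/{n}3.png',im)
a=cv2.imread('pics/wrist3.png');b=cv2.imread('pics/side3.png')[110:215,230:370]
cv2.imwrite('pics/c3.png',np.vstack([cv2.resize(a,(400,300)),cv2.resize(b,(400,300),interpolation=cv2.INTER_CUBIC)]))
E
```

```text
11.0833 [ 0.36476949 -0.20099716  0.02638185] [-3.14098769 -0.64628394  0.16654641] [-0.12492852  0.0305939   0.02638185] [-0.961  0.208  2.34   1.167  0.634 -0.547] [-0.37095003 -1.1427541  -0.26451215]
[0.0259, 0.0007, 0.0187, -0.006, -0.001, 0.0065]
```

View pics/c3.png

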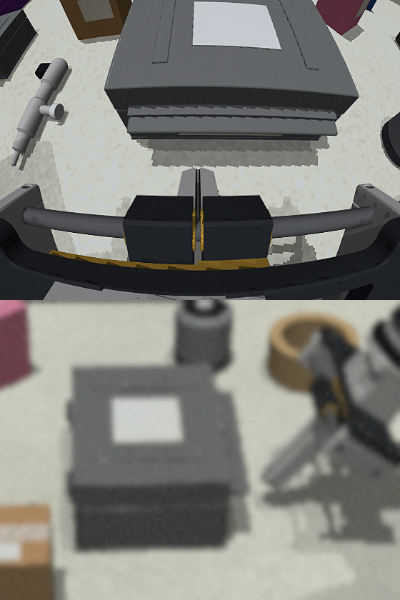

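The wrist view (top) shows the fingers square in front of the lip, which spans columns 130–340. The side view shows the tip low and clear of it. I'll slide the tip under.

Emit:
{"op": "move_arm", "data": {"targets": [[0.005, 0, 0.004, 0, 0, 0], [0.01, 0, 0.008, 0, 0, 0], [0.015, 0, 0.012, 0, 0, 0], [0.02, 0, 0.015, 0, 0, 0], [0.0255, 0, 0.019, 0, 0, 0]]}}

```text
time_s: 11.6
ee_pos: [0.3968, -0.1949, 0.0283]
eef_rot: [3.141, -0.647, 0.169]
force: [0.5, 0.7, 0.5]
grip_width: 0.0
```

```bash
python3 - <<'E'
from h import *
p,r,o=cur();print(o['time_s'],p,o['eef_rot'],tocase(p),o['force'])
th=np.radians(37);h=.008
H=np.array([.077,.0555]);n=np.array([np.cos(th),np.sin(th)])
rho=.163
q=tocase(p)
for a in np.radians(np.arange(0,101,5)):
    c=H+rho*np.array([-np.cos(a),np.sin(a)])-h*n
    dx,dz=c[0]-q[0],c[1]-q[2]
    print(int(np.degrees(a)+.5),'tool x,z',round(dx*np.cos(th)+dz*np.sin(th),4),round(dx*np.sin(th)-dz*np.cos(th),4))
E
```

```text
11.6 [ 0.39677177 -0.19485598  0.02833681] [ 3.14079031 -0.64745414  0.16863556] [-0.09235444  0.03148266  0.02833681] [0.52138476 0.72553257 0.47104632]
0 tool x,z 0.0134 -0.0179
5 tool x,z 0.0225 -0.0288
10 tool x,z 0.0324 -0.039
15 tool x,z 0.0432 -0.0482
20 tool x,z 0.0548 -0.0565
25 tool x,z 0.0671 -0.0637
30 tool x,z 0.0799 -0.0698
35 tool x,z 0.0932 -0.0748
40 tool x,z 0.1069 -0.0786
45 tool x,z 0.1209 -0.0812
50 tool x,z 0.1351 -0.0826
55 tool x,z 0.1493 -0.0827
60 tool x,z 0.1635 -0.0816
65 tool x,z 0.1775 -0.0792
70 tool x,z 0.1913 -0.0757
75 tool x,z 0.2047 -0.0709
80 tool x,z 0.2176 -0.065
85 tool x,z 0.23 -0.058
90 tool x,z 0.2417 -0.05
95 tool x,z 0.2527 -0.0409
100 tool x,z 0.2628 -0.0309
```

Emit:
{"op": "move_arm", "data": {"targets": [[0.0025, 0, -0.0035, 0, 0, 0], [0.005, 0, -0.007, 0, 0, 0], [0.008, 0, -0.011, 0, 0, 0], [0.0105, 0, -0.0145, 0, 0, 0], [0.0134, 0, -0.0179, 0, 0, 0]]}}

```text
time_s: 12.02
ee_pos: [0.3956, -0.1948, 0.0506]
eef_rot: [-3.141, -0.647, 0.168]
force: [-0.1, 1.1, -1.1]
grip_width: 0.0
```

Emit:
{"op": "move_arm", "data": {"targets": [[0.0055, 0, -0.0066, 0, 0, 0], [0.0115, 0, -0.013, 0, 0, 0], [0.0175, 0, -0.019, 0, 0, 0], [0.0235, 0, -0.025, 0, 0, 0], [0.0298, 0, -0.0303, 0, 0, 0]]}}

```text
time_s: 12.43
ee_pos: [0.4011, -0.194, 0.093]
eef_rot: [-3.142, -0.647, 0.168]
force: [-0.5, 1.0, -2.2]
grip_width: 0.0002
```

```bash
python3 - <<'E'
from h import *
p,r,o=cur();print(o['time_s'],p,o['eef_rot'],tocase(p),o['force'],o['qpos'].round(3))
for n in('side','scene'):
  im=ctrl.camera(n)[:,:,::-1];cv2.imwrite(f'pics/{n}4.png',im)
a=cv2.imread('pics/scene4.png')[180:310,160:330];b=cv2.imread('pics/side4.png')[90:210,210:370]
cv2.imwrite('pics/c4.png',np.hstack([cv2.resize(a,(400,300),interpolation=cv2.INTER_CUBIC),cv2.resize(b,(400,300),interpolation=cv2.INTER_CUBIC)]))
E
```

```text
12.4333 [ 0.40105965 -0.19397671  0.09299587] [-3.14156248 -0.64668711  0.1675254 ] [-0.08798083  0.03165744  0.09299587] [-0.5466109   0.9581442  -2.19382698] [-0.856  0.061  2.262  0.949  0.685 -0.172]
```

View pics/c4.png

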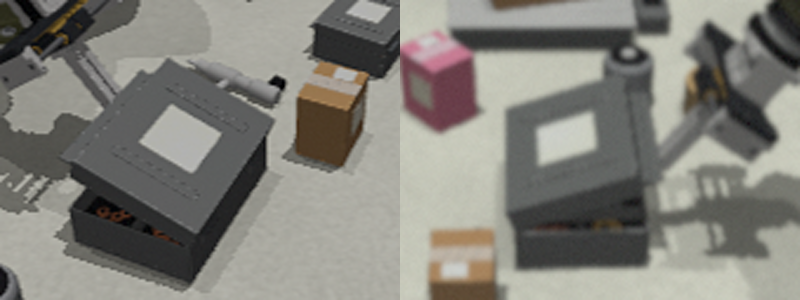

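Both views show the lid riding up on the fingertip at about 17°, with 2 N of force. Continue along the arc.

Emit:
{"op": "move_arm", "data": {"targets": [[0.0075, 0, -0.0052, 0, 0, 0], [0.0145, 0, -0.0098, 0, 0, 0], [0.022, 0, -0.0142, 0, 0, 0], [0.0295, 0, -0.0182, 0, 0, 0], [0.0367, 0, -0.0216, 0, 0, 0]]}}

```text
time_s: 12.95
ee_pos: [0.4172, -0.1911, 0.1317]
eef_rot: [-3.141, -0.647, 0.167]
force: [-0.5, 0.1, -1.3]
grip_width: 0.0004
```

Emit:
{"op": "move_arm", "data": {"targets": [[0.008, 0, -0.003, 0, 0, 0], [0.016, 0, -0.0058, 0, 0, 0], [0.0245, 0, -0.0081, 0, 0, 0], [0.0325, 0, -0.0099, 0, 0, 0], [0.041, 0, -0.0114, 0, 0, 0]]}}

```text
time_s: 13.37
ee_pos: [0.4427, -0.1868, 0.1653]
eef_rot: [-3.141, -0.647, 0.167]
force: [0.3, -0.5, -0.8]
grip_width: 0.0005
```

Emit:
{"op": "move_arm", "data": {"targets": [[0.0085, 0, -0.001, 0, 0, 0], [0.017, 0, -0.0015, 0, 0, 0], [0.0255, 0, -0.0015, 0, 0, 0], [0.034, 0, -0.001, 0, 0, 0], [0.0426, 0, -0.0004, 0, 0, 0]]}}

```text
time_s: 13.78
ee_pos: [0.4762, -0.1812, 0.1913]
eef_rot: [-3.141, -0.647, 0.167]
force: [-0.8, 0.0, -0.8]
grip_width: 0.0001
```

```bash
python3 - <<'E'
from h import *
p,r,o=cur();print(o['time_s'],p,o['eef_rot'],tocase(p),o['force'],o['qpos'].round(3))
for n in('side','scene'):
  im=ctrl.camera(n)[:,:,::-1];cv2.imwrite(f'pics/{n}5.png',im)
a=cv2.imread('pics/scene5.png')[160:310,150:330];b=cv2.imread('pics/side5.png')[70:210,200:370]
cv2.imwrite('pics/c5.png',np.hstack([cv2.resize(a,(400,333),interpolation=cv2.INTER_CUBIC),cv2.resize(b,(400,333),interpolation=cv2.INTER_CUBIC)]))
E
```

```text
13.7833 [ 0.47615182 -0.18120605  0.19125313] [-3.14084687 -0.6465713   0.16737408] [-0.01181191  0.03212506  0.19125313] [-0.80911129  0.01339236 -0.75807483] [-0.681 -0.011  2.049  0.704  0.775  0.289]
```

View pics/c5.png

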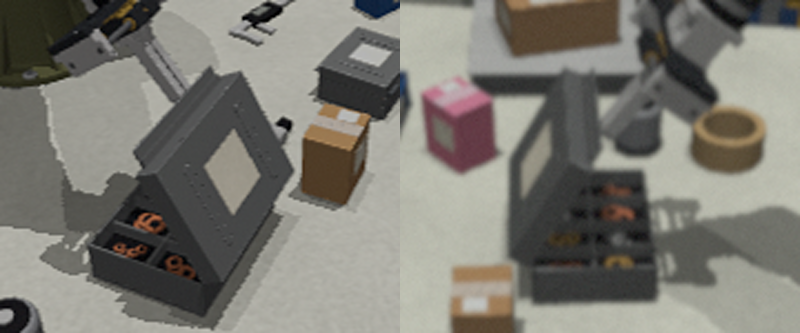

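The lid is at about 60–65° and still on the finger. The carton is well clear. Push on past upright.

Emit:
{"op": "move_arm", "data": {"targets": [[0.0084, 0, 0.0015, 0, 0, 0], [0.0167, 0, 0.0032, 0, 0, 0], [0.025, 0, 0.0054, 0, 0, 0], [0.033, 0, 0.008, 0, 0, 0], [0.0412, 0, 0.0107, 0, 0, 0]]}}

```text
time_s: 14.3
ee_pos: [0.5157, -0.1745, 0.208]
eef_rot: [-3.141, -0.647, 0.168]
force: [-0.5, -0.4, -0.1]
grip_width: 0.0
```

Emit:
{"op": "move_arm", "data": {"targets": [[0.0075, 0, 0.0037, 0, 0, 0], [0.015, 0, 0.0075, 0, 0, 0], [0.0225, 0, 0.0118, 0, 0, 0], [0.03, 0, 0.0163, 0, 0, 0], [0.037, 0, 0.0209, 0, 0, 0]]}}

```text
time_s: 14.72
ee_pos: [0.5573, -0.1675, 0.2134]
eef_rot: [-3.141, -0.647, 0.168]
force: [-0.0, 0.1, -0.1]
grip_width: 0.0005
```

Emit:
{"op": "move_arm", "data": {"targets": [[0.004, 0, 0.0035, 0, 0, 0], [0.008, 0, 0.007, 0, 0, 0], [0.011, 0, 0.009, 0, 0, 0], [0.011, 0, 0.009, 0, 0, 0], [0.011, 0, 0.009, 0, 0, 0]]}}

```text
time_s: 15.13
ee_pos: [0.5703, -0.1653, 0.2127]
eef_rot: [-3.141, -0.647, 0.168]
force: [0.0, -1.0, -0.7]
grip_width: 0.0005
```

```bash
python3 - <<'E'
from h import *
p,r,o=cur();print(o['time_s'],p,o['eef_rot'],tocase(p),o['force'],o['qpos'].round(3))
for n in('side','scene'):
  im=ctrl.camera(n)[:,:,::-1];cv2.imwrite(f'pics/{n}6.png',im)
a=cv2.imread('pics/scene6.png')[160:310,150:330];b=cv2.imread('pics/side6.png')[70:210,200:370]
cv2.imwrite('pics/c6.png',np.hstack([cv2.resize(a,(400,333),interpolation=cv2.INTER_CUBIC),cv2.resize(b,(400,333),interpolation=cv2.INTER_CUBIC)]))
E
```

```text
15.1333 [ 0.57031454 -0.16527294  0.21266119] [-3.14111997 -0.64667185  0.1676846 ] [0.08368796 0.03263168 0.21266119] [ 0.0056373  -1.01386059 -0.65727681] [-0.521  0.131  1.843  0.607  0.737  0.515]
```

View pics/c6.png

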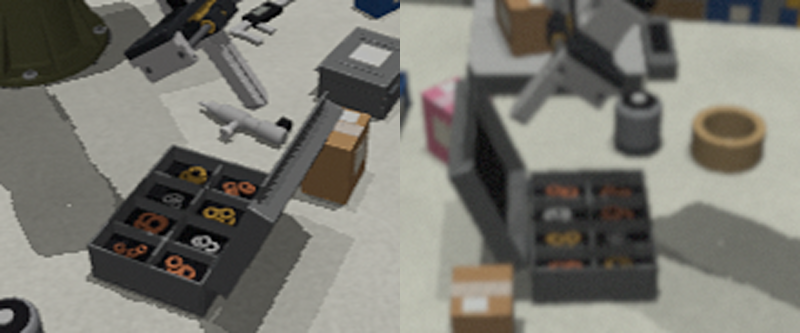

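The lid has dropped back on its stop, the finger is free in front of it, and the carton is upright. Back off and check once more.

Emit:
{"op": "move_arm", "data": {"targets": [[0, 0, -0.02, 0, 0, 0], [0, 0, -0.04, 0, 0, 0], [0, 0, -0.06, 0, 0, 0], [0, 0, -0.08, 0, 0, 0], [0, 0, -0.1, 0, 0, 0]]}}

```text
time_s: 15.65
ee_pos: [0.5101, -0.1755, 0.2934]
eef_rot: [-3.142, -0.647, 0.168]
force: [0.2, -0.3, 0.4]
grip_width: 0.0009
```

Emit:
{"op": "move_arm", "data": {"targets": [[0, 0, 0, 0, 0, 0], [0, 0, 0, 0, 0, 0], [0, 0, 0, 0, 0, 0], [0, 0, 0, 0, 0, 0], [0, 0, 0, 0, 0, 0]]}}

```text
time_s: 16.07
ee_pos: [0.5111, -0.1751, 0.2915]
eef_rot: [-3.14, -0.646, 0.167]
force: [-0.4, -0.6, -0.0]
grip_width: 0.0003
```

```bash
python3 - <<'E'
from h import *
o=ctrl.get_obs();print(o['time_s'],o['ee_pos'],o['force'])
for n in('side','scene'):
  im=ctrl.camera(n)[:,:,::-1];cv2.imwrite(f'pics/{n}7.png',im)
a=cv2.imread('pics/scene7.png');b=cv2.imread('pics/side7.png')
cv2.imwrite('pics/c7.png',np.hstack([cv2.resize(a,(400,300)),cv2.resize(b,(400,300))]))
# carton bottom near edge vs case, predicted corners in scene crop 6 scale
print(proj('scene',[case([.09,.1,0]),case([.155,.1,0]),case([.09,.135,0]),case([.155,.135,0])]).round(1).tolist())
m=cv2.inRange(cv2.cvtColor(b,cv2.COLOR_BGR2HSV),(5,70,60),(22,255,255));m[:150]=0;m[:,300:]=0;m[:,:200]=0
m[240:]=0
c=max(cv2.findContours(m,0,2)[0],key=cv2.contourArea);print(cv2.boundingRect(c),cv2.approxPolyDP(c,3,True)[:,0].tolist())
for q in cv2.approxPolyDP(c,3,True)[:,0]: print(q,tocase(onz('side',*q,.095)).round(3),tocase(onz('side',*q,0)).round(3))
E
```

```text
16.0667 [ 0.51109403 -0.17512401  0.29148005] [-0.39653807 -0.56310669 -0.03047849]
[[279.0, 254.2], [300.0, 260.7], [283.7, 246.6], [304.3, 252.9]]
(222, 194, 27, 34) [[246, 194], [238, 195], [235, 202], [227, 202], [222, 195], [225, 227], [248, 225]]
[246 194] [0.096 0.188 0.095] [0.101 0.081 0.   ]
[238 195] [0.116 0.191 0.095] [0.124 0.084 0.   ]
[235 202] [0.123 0.217 0.095] [0.131 0.113 0.   ]
[227 202] [0.142 0.216 0.095] [0.154 0.112 0.   ]
[222 195] [0.156 0.189 0.095] [0.169 0.082 0.   ]
[225 227] [0.143 0.301 0.095] [0.155 0.209 0.   ]
[248 225] [0.09  0.297 0.095] [0.095 0.204 0.   ]
```

View pics/c7.png

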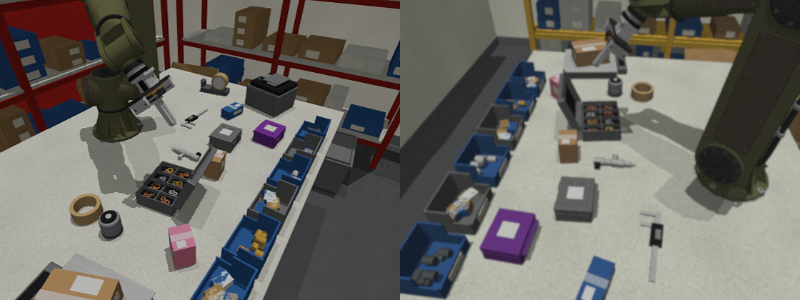

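The lid stays open, the carton stands beside the space behind the case (its far foot is at case y of about 0.206, so the near face is about 0.127), and everything else looks in place.

```bash
python3 -c "
from station import ctrl
print(ctrl.hand_in())"
```

```text
the job is handed in; nothing more can be done
None
```

The larger case is open and its lid rests on its stop. I handed the job in at about 16 s of the allowed 64 s.

- **Carton:** I pushed it along the bench to the case's left with two slightly open fingertips, at 4–6 N sideways. It stayed upright.
- **Lid:** With the fingers shut and tilted 37°, I put the fingertip under the lip and swung the lid up and past upright, at about 2 N or less. It dropped back on its own, and I then backed the arm clear.

**Last checks:**
- **Lid and force:** Pictures taken 0.5 s after retreating show the lid still open, and the force reading was within noise.
- **Carton clearance:** Two estimates of the carton's near face disagree by about 8 mm: 127 mm from the case's centre line by camera and 135 mm by finger position. Both are beyond the case's edge at 100 mm.
- **Other items:** The smaller case is shut. The other objects look unmoved, judged by eye from the pictures rather than measured.

No check failed.

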